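# Pack and wedge a channel up to its end plate for tacking

### The arm

A 6-joint arm with a two-finger parallel gripper is mounted at the origin on a cart in front of the work surface, level with it; the furniture and walls round the work are solid. World frame = base frame: x ahead of the robot, y to its left, z up, the work surface at z = 0. Lengths are in m, angles in rad, forces in N, time in s.
With the tool pointing down it reaches from about 0.35 to 0.85 m from the base axis. Payload 8.1 kg.
Tool frame: the origin (TCP) lies midway between the tips of the shut fingers; the grasp point (between the pads) lies 19 mm behind it; z points along the fingers, y is the line along which they close (so a half turn about z gives the same grasp; the last joint's range is limited). The gripper opens to 93 mm and grips with 3 to 60 N. Pads are 15 mm wide; open, the fingers measure 128 mm over their backs; the gripper's body (75 mm by 188 mm) begins 65 mm behind the grasp point.
Start: joints at [1.137, 0.13, 1.488, -0, 1.523, -0.085], TCP at [0.205, 0.564, 0.219] pointing down, gripper open.
Joint ranges: [-2.96, 2.96], [-0.89, 2.26], [0.02, 2.5], [-1.34, 4.48], [0, 2.73], [-2.66, 2.66]. Speed limits (rad/s): [2.39, 2.39, 2.79, 3.14, 3.14, 3.14].

### API

Orientations are given as a 3x3 rotation matrix whose columns are the frame's x, y, z axes.
In Python, from plant import * gives the robot as it stands. Calls block until the motion is done:
- move_ptp(position, orientation): joint-space move of the TCP to a pose.
- line_to(position, orientation=None, speed=0.15): straight line of the TCP; orientation=None keeps the orientation; speed is the mean speed in m/s.
- move_j(angles): joint-space move.
- gripper_to(opening, grip_force=None): finger opening in m; grip_force is the grip in N (None keeps the last); returns when the fingers have stopped.
- pause(seconds).
- ik(position, orientation): joint angles nearest the present ones, or None.
- state(): the state.
- snapshot(name): name is "scene" or "top" or "wrist"; returns a dict with "img" (384x512x3 uint8, red, green, blue), "depth" (384x512 float32, m along the optical axis (not along the pixel's ray), 0 where there is no reading), "camera_matrix" (3x3 intrinsics, pixels), "world_to_cam" (4x4, takes a point from world to camera coordinates); the wrist camera has in their place "T_tool_cam" (4x4, takes a point from camera to tool coordinates, whose origin is the TCP and whose axes are the flange's). Camera axes: x right, y down, z forward; pixel columns grow to the right and rows downward; lengths in m; the calibration is good to about 2 mm. A picture is of the moment at which its call begins: read the wrist's pose just before it.
A pose or a line that the arm cannot do raises Unreachable and nothing moves.
- close_job(): hands the job in; it is judged then, once.
The state is a dict: "t": time; "q": joint angles; "joint_vel": joint speeds; "tau": joint torques, N m; "tcp_pos": TCP position; "tool_rot": TCP orientation; "ft_force": force on the tool from outside, world axes, zero at the start; "ft_torque": the same for the moment, N m; "gripper_width": finger opening in m; "grip_force": force on a finger pad.
Only numpy, scipy, OpenCV 4.12 (cv2) and the standard library are available. Lean on these libraries where they do the work, as an engineer would, in place of code of your own. Each camera call takes 0.05 s, during which the arm holds its last target. There are 200 camera calls.

### The job

Butt the channel on the sliding carriage hard against the end plate for tacking: fill the gap behind it by standing one of the three look-alike steel packers, or two if the gap is too wide for one, on the bed against the pusher, choosing the thickness that leaves room for the wedge. Then lay the wedge on the bed, tip away from you and straight side to the packers, and push it in between the packers and the backstop's slanted face until you feel the stack go solid and the channel is fully home. Finish while still gripping the wedge by its tail and touching nothing else, so that the stack stays tight for the welder, and leave the other things on the bench alone.

Things in the scene. Friction and masses are not known exactly. Their poses are not given: they have to be found in the camera images.
- fixture: Dark steel fixture bed, 120 x 375 x 12 mm, bolted to the bench. Origin on the bench under the middle of the pusher's face when the carriage is home. x: across the bed, away from the robot (-60 to +60 mm); y: along the bed, left, towards the end plate (-150 to +225 mm); z up. The bed's top is at z = 12 mm. End plate: upright, 150 x 8 mm, 60 mm tall, across the left end, its face at y = 170 mm.
- carriage (a joint): How far (m) the carriage with the channel stands back from the end plate: 0 home (channel butted on the plate), positive towards the backstop, at most 0.012; starts at 0.003 to 0.006. Slides along the fixture's y with 2 N of friction, no spring. It carries the yellow-primed channel, 100 mm wide, 141 mm long, its top 73 mm above the bench.
- pusher_face (a point): Middle of the pusher's right-hand face (looking to the fixture's -y), 15 mm above the bed; moves with the carriage. The pusher is a steel block on the carriage's right end, 34 mm wide in x, 27 mm long in y, 40 mm tall, over the bed. Packers stand against it.
- backstop: Origin on the bed below the middle of the backstop's face. A fixed steel block right of the pusher, 34 mm wide in x, 40 mm tall, on a grey foot 44 mm wide. Its face is slanted to fit the wedge: along the fixture's +x it comes nearer to the pusher by 1 in 5 (gap 3.4 mm wider at the robot's edge, 3.4 mm narrower at the far one). The gap G, along y from here to the pusher when home, is 36 to 56 mm.
- packer_12: Steel packer 54 mm long (its x), 12 mm thick (its y), 30 mm high, standing on its long edge on the bench, an 8 mm hole through it; origin under its middle. About 0.15 kg. Grip it by its two ends: it is longer than the pusher and backstop are wide, so the fingers pass outside them.
- packer_18: The same, 18 mm thick, 0.23 kg. The three packers stand in any order along the near left part of the bench.
- packer_24: The same, 24 mm thick, 0.3 kg. Choose packers whose total thickness P leaves G - P = 17 to 26 mm for the wedge (12, 18 or 24, or 12 + 18 = 30, or 12 + 24 = 36 mm). The wedge then comes tight where it is G - P thick at the middle of the backstop's face: its origin 20 mm + 5 x (30 mm - (G - P)) short of the backstop's in the fixture's x.
- wedge: Aluminium wedge lying on the bench, 150 mm long, 30 mm high, about 0.24 kg. Origin under the middle of its tail, x points to the tip. The tail, x -20 to +20 mm, is parallel, 30 mm wide (y -15 to +15 mm): the part to grip. From x = 20 to 130 mm it narrows by 1 in 5 to a tip 8 mm wide: the side at y = +15 mm stays straight, the -y side slants.
- wedge_tip (a point): Middle of the wedge's tip, mid height. Its flanks are ground and waxed, the tail is not. A few N move the carriage; the push rises steeply once the channel is home, and 10 to 15 N is enough. Keep the straight side bearing along the packers: held off line, the gripper takes the backstop's side load and it feels solid too early; give way sideways until the side force on the tool is small.
- glasses: Bystander: dark red spectacles, about 140 x 140 x 42 mm, left of the fixture; origin under the middle.
- tin: Bystander: round paste tin with a green lid, 69 mm across, 55 mm tall, right of the fixture; origin under its middle.
- tape: Bystander: yellow tape measure, 41 x 78 x 62 mm, at the back right; origin under its middle.

How it is judged:
By the outcome, as a careful person would: the job done as asked, in the order asked, and still so for the second after the job is handed in, while the arm keeps its last pose, push and grip.
It also fails if it takes over 72 s, if anything falls off the work surface, if the arm or the gripper's body presses on something with over 40 N, if the wrist force passes 120 N, or if a joint passes its speed limit or range.

## Working session

There is one attempt and no reset: what is moved stays moved. The work goes in short steps, each a Python script; the robot and the scene stay as the last script left them, time stands still between calls to the robot, and variables do not carry over. Pictures are saved under pics/ and viewed, at most 10 in all, crops included, and the job is handed in when it is done.

```bash
mkdir -p pics; ls
python3 - <<'E'
from plant import *
import cv2,numpy as np
ims=[]
for n in ("scene","top"):
    s=snapshot(n); np.savez(f"{n}0.npz",**s); ims.append(s["img"])
    print(n,s["camera_matrix"].round(1).tolist(),s["world_to_cam"].round(3).tolist(),(s["depth"]>0).mean())
for n,i in zip(("scene","top"),ims): cv2.imwrite(f"pics/{n}0.png",cv2.resize(i,(800,600),interpolation=cv2.INTER_CUBIC)[:,:,::-1])
print(state())
E
```

```text
pics
scene [[418.7, 0.0, 258.0], [0.0, 418.7, 194.5], [0.0, 0.0, 1.0]] [[0.787, -0.617, 0.003, -0.38], [-0.26, -0.336, -0.905, 0.185], [0.559, 0.712, -0.425, 0.855], [0.0, 0.0, 0.0, 1.0]] 0.9962819417317709
top [[364.4, 0.0, 265.2], [0.0, 364.4, 195.0], [0.0, 0.0, 1.0]] [[-0.023, -1.0, 0.009, 0.037], [-0.985, 0.021, -0.172, 0.51], [0.171, -0.013, -0.985, 1.144], [0.0, 0.0, 0.0, 1.0]] 0.9958546956380209
{'t': 0.1, 'q': array([ 1.13662762e+00,  1.31081192e-01,  1.48917274e+00, -7.08802544e-06,
        1.52300778e+00, -8.53728938e-02]), 'joint_vel': array([ 8.11405840e-04, -1.99076798e-03, -2.09373344e-03, -8.38431547e-05,
       -5.73845660e-04, -6.94358991e-04]), 'tau': array([ 9.02642078e-04, -5.61343610e+01, -4.93091154e+01,  7.70014361e-02,
        2.94348376e-02, -6.11347696e-05]), 'tcp_pos': array([0.20480728, 0.5634114 , 0.21769372]), 'tool_rot': array([[-9.39785017e-01,  3.41765473e-01, -6.95676317e-04],
       [ 3.41766154e-01,  9.39783802e-01, -1.51717998e-03],
       [ 1.35265601e-04, -1.66358163e-03, -9.99998607e-01]]), 'ft_force': array([-0.55707075,  0.27672974, -0.17114097]), 'ft_torque': array([-0.0263634 , -0.00642247,  0.00572943]), 'grip_force': 0.0, 'gripper_width': 0.09280938321675579}
```

View pics/scene0.png

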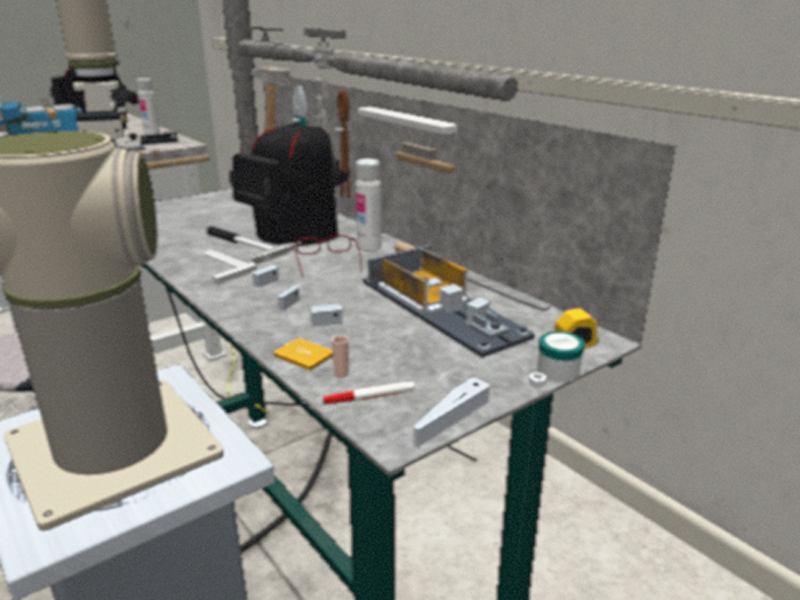

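View pics/top0.png

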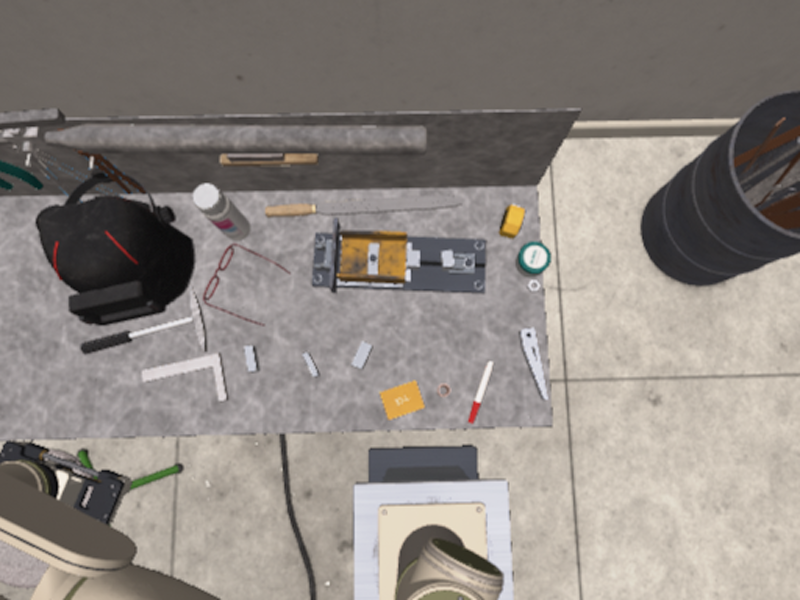

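Both views agree. In the top view (800x600 px), the fixture is at (400,263) and the packers at (250,358), (311,363) and (362,355). The wedge is at (535,362), tail up (far from the robot) and tip down. The tin is at (533,257). Next I'll get coarse positions from depth, then close wrist views.

```bash
cat > h.py <<'E'
import numpy as np,cv2
def cloud(depth,K,T):  # T cam->world ; HxWx3 world points
    v,u=np.indices(depth.shape); 
    c=np.stack([(u-K[0,2])/K[0,0]*depth,(v-K[1,2])/K[1,1]*depth,depth],-1)
    return c@T[:3,:3].T+T[:3,3]
def onplane(px,K,T,z):
    d=np.c_[np.atleast_2d(px).astype(float),np.ones(len(np.atleast_2d(px)))]@np.linalg.inv(K).T@T[:3,:3].T
    o=T[:3,3]; return o+d*((z-o[2])/d[:,2])[:,None]
def down(a): # tool down, tool y axis (closing) at angle a in world xy
    y=np.array([np.cos(a),np.sin(a),0]);z=np.array([0,0,-1.]);return np.c_[np.cross(y,z),y,z]
def wrist(name):
    from plant import state,snapshot
    st=state();s=snapshot("wrist");T=np.eye(4);T[:3,:3]=st["tool_rot"];T[:3,3]=st["tcp_pos"];T=T@s["T_tool_cam"]
    np.savez(name+".npz",img=s["img"],depth=s["depth"],K=s["camera_matrix"],T=T); return s["img"],s["depth"],s["camera_matrix"],T
E
python3 - <<'E'
from h import *
from plant import *
d=np.load("top0.npz");T=np.linalg.inv(d["world_to_cam"]);W=cloud(d["depth"],d["camera_matrix"],T)
for n,p in dict(p1=(250,358),p2=(311,363),p3=(362,355),wtail=(530,338),wtip=(546,395),push=(414,258),back=(449,258),bl=(313,290),br=(486,292),ur=(486,238),tin=(533,257),bench=(400,330)).items():
    u,v=int(p[0]*.64),int(p[1]*.64); print(n,W[v,u].round(3))
w=snapshot("wrist");print(w["T_tool_cam"].round(4).tolist(),w["camera_matrix"].round(1).tolist())
E
```

```text
p1 [0.409 0.368 0.032]
p2 [0.397 0.242 0.028]
p3 [0.41  0.139 0.029]
wtail [ 0.439 -0.216  0.023]
wtip [ 0.322 -0.241  0.027]
push [0.61  0.027 0.05 ]
back [ 0.608 -0.049  0.054]
bl [ 0.558  0.245 -0.001]
br [ 0.547 -0.132 -0.002]
ur [ 0.666 -0.137  0.001]
tin [ 0.607 -0.226  0.055]
bench [ 0.465  0.057 -0.   ]
[[0.0001, -0.9536, -0.3009, 0.0833], [1.0, 0.0001, -0.0001, 0.0004], [0.0001, -0.3009, 0.9536, -0.1665], [0.0, 0.0, 0.0, 1.0]] [[325.0, 0.0, 257.9], [0.0, 325.0, 187.3], [0.0, 0.0, 1.0]]
```

Run:
```python
from h import *
from plant import *
R=down(np.pi/2)
for n,p in dict(wp=(.42,.25,.17),wg=(.60,-.01,.16),ww=(.40,-.19,.17)).items():
    move_ptp(p,R); pause(.2); im=wrist(n)[0]
    cv2.imwrite(f"pics/{n}.png",cv2.resize(im,(800,600),interpolation=cv2.INTER_CUBIC)[:,:,::-1])
s=state();print(s["t"],s["tcp_pos"],s["q"].round(2),s["ft_force"])
```

```text
4.5833 [ 0.40058367 -0.18945785  0.16992069] [-0.56 -0.28  1.97  0.    1.45 -2.13] [ 0.32418432  0.10236391 -0.01887232]
```

View pics/wp.png

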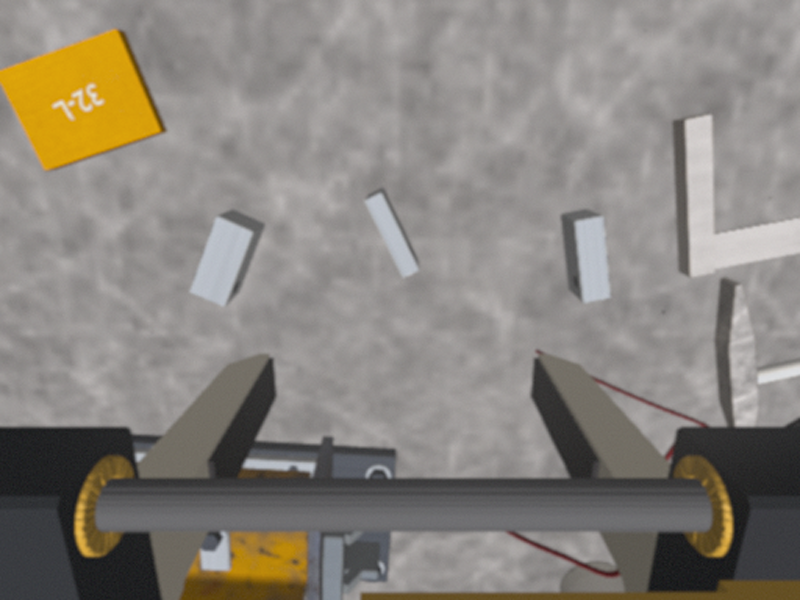

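View pics/wg.png

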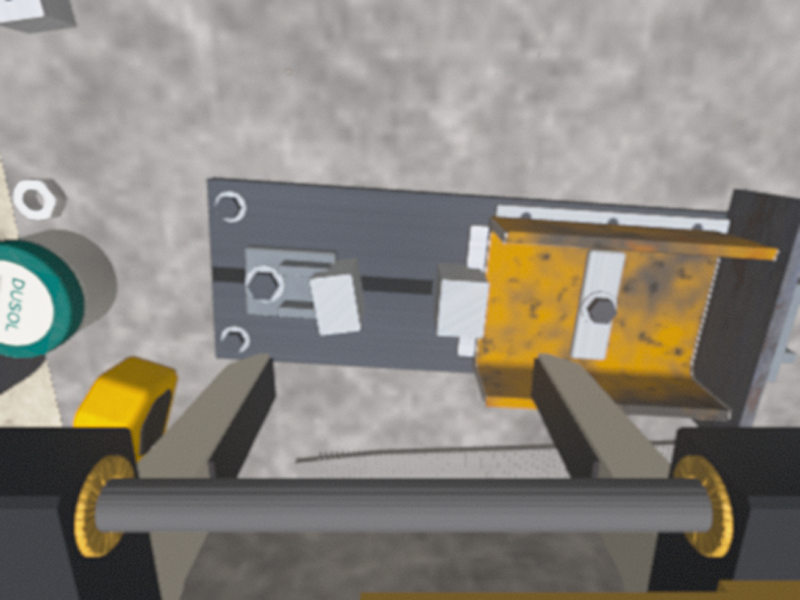

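View pics/ww.png

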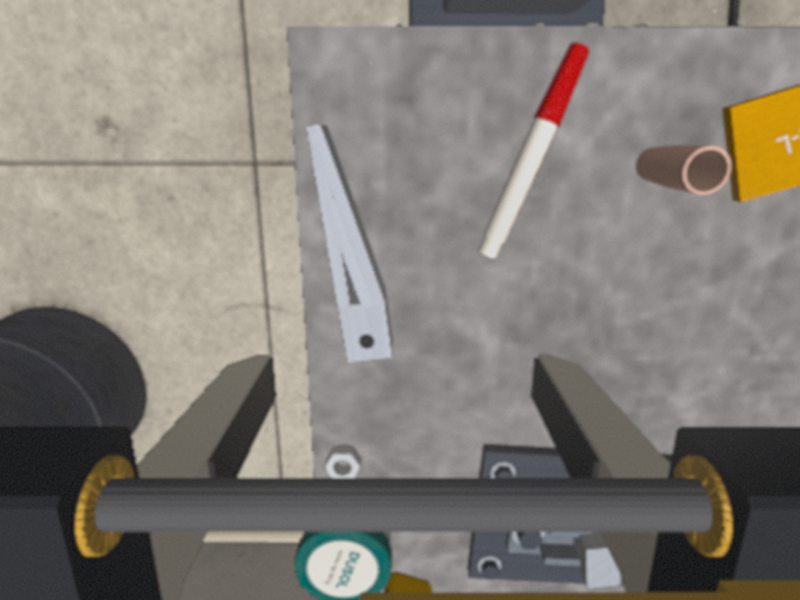

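The wrist views show:
- **Packers (wp.png):** the left one at (222,258) is thick, the middle at (392,233) is thin, and the right at (592,257) is medium.
- **Gap (wg.png):** the backstop top is at (335,303) and the pusher top at (462,302).
- **Wedge (ww.png):** the tail hole is at (367,341) and the tip at (314,126). The straight side is on the image left.

Next I'll take metric fits from height masks.

```bash
cat >> h.py <<'E'
def load(n):
    d=np.load(n+".npz");return d["img"],d["depth"],d["K"],d["T"]
def tops(n,z,tol,box,amin=60): # contours (world xy) of flat tops at height z inside world box
    im,dp,K,T=load(n);W=cloud(dp,K,T)
    m=(abs(W[...,2]-z)<tol)&(W[...,0]>box[0])&(W[...,0]<box[1])&(W[...,1]>box[2])&(W[...,1]<box[3])&(dp>0)
    cs,_=cv2.findContours(m.astype(np.uint8),cv2.RETR_EXTERNAL,cv2.CHAIN_APPROX_NONE)
    return [(onplane(c[:,0],K,T,z)[:,:2],W[m][:,2].mean()) for c in cs if cv2.contourArea(c)>amin]
E
python3 - <<'E'
from h import *
def show(n,z,tol,box,am=60):
    for c,zm in tops(n,z,tol,box,am):
        (cx,cy),(w,h),a=cv2.minAreaRect((c*1000).astype(np.float32))
        print(n,z,"c",round(cx,1),round(cy,1),"wh",round(w,1),round(h,1),"ang",round(a,1),len(c),"z",zm.round(4))
show("wp",.03,.006,(.33,.47,.1,.42))
show("wg",.052,.006,(.55,.65,-.1,.05))
show("wg",.012,.005,(.5,.7,-.16,.28),400)
show("ww",.03,.006,(.28,.48,-.3,-.17))
im,dp,K,T=load("wg");W=cloud(dp,K,T)
print("pt bench z", W[40,300])
E
```

```text
wp 0.03 c 411.4 366.4 wh 55.0 20.2 ang 11.6 141 z 0.0303
wp 0.03 c 412.9 137.9 wh 25.2 55.8 ang 65.0 143 z 0.0303
wp 0.03 c 396.4 243.8 wh 54.2 12.6 ang 25.7 119 z 0.0303
wg 0.052 c 612.0 24.7 wh 27.5 35.8 ang 86.5 131 z 0.0526
wg 0.052 c 609.8 -47.6 wh 35.8 24.7 ang 7.8 123 z 0.0526
wg 0.012 c 609.5 29.2 wh 329.0 126.7 ang 88.9 957 z 0.0126
ww 0.03 c 386.3 -221.2 wh 149.7 30.3 ang 7.2 333 z 0.0304
pt bench z [ 4.77146320e-01  3.00590372e-02 -3.64301143e-04]
```

```bash
cat > m.py <<'E'
from h import *
def fit(c,sel):
    p=c[sel]
    for _ in range(3):
        vx,vy,x,y=cv2.fitLine((p*1000).astype(np.float32),cv2.DIST_HUBER,0,.01,.01).ravel()
        r=abs((p[:,0]*1000-x)*vy-(p[:,1]*1000-y)*vx); p=p[r<1.5]
    return np.array([x,y]),np.array([vx,vy])*np.sign(vx+vy*(abs(vx)<.5)),len(p)
if __name__=="__main__":
    B=max(tops("wg",.012,.005,(.5,.7,-.16,.28),400),key=lambda t:len(t[0]))[0]
    e=fit(B,(B[:,0]<.57)&(B[:,1]>-.11)&(B[:,1]<.15)); print("bed near edge",e,np.degrees(np.arctan2(e[1][0],e[1][1])))
    e=fit(B,(B[:,0]>.64)&(B[:,1]>-.11)&(B[:,1]<.0)); print("bed far edge",e,np.degrees(np.arctan2(e[1][0],e[1][1])))
    e=fit(B,(B[:,1]<-.125)&(B[:,0]>.56)&(B[:,0]<.65)); print("bed right end",e)
    for c,_ in tops("wg",.052,.006,(.55,.65,-.1,.05)):
        m=c.mean(0)
        s=(c[:,1]<m[1]-.006) if m[1]>0 else (c[:,1]>m[1]+.004)
        s&=abs(c[:,0]-m[0])<.011
        e=fit(c,s); print("face",e,np.degrees(np.arctan2(e[1][1],e[1][0])),"x",c[:,0].min(),c[:,0].max())
        for sg in(-1,1):
            s=((c[:,0]-m[0])*sg>.01)&(abs(c[:,1]-m[1])<.009); e=fit(c,s);print(" side",e)
    c=tops("ww",.03,.006,(.28,.48,-.3,-.17))[0][0]
    box=cv2.boxPoints(cv2.minAreaRect((c*1000).astype(np.float32)));print(box.round(1).tolist())
    e=fit(c,(c[:,1]<-.21-(.44-c[:,0])*.13)&(c[:,0]>.325)&(c[:,0]<.45));print("straight",e,np.degrees(np.arctan2(e[1][1],e[1][0])))
    print("tail end x", c[:,0].max(),"tip",c[c[:,0].argmin()])
E
python3 m.py
```

```text
bed near edge (array([552.2909  ,  16.605064], dtype=float32), array([0.06369527, 0.9979694 ], dtype=float32), 264) 3.6519427
bed far edge (array([667.5655  , -49.211414], dtype=float32), array([0.0642644, 0.9979329], dtype=float32), 92) 3.684618
bed right end (array([ 603.91675, -132.12949], dtype=float32), array([ 0.9980119 , -0.06302638], dtype=float32), 87)
face (array([610.651   ,  11.390769], dtype=float32), array([ 0.9974224 , -0.07175317], dtype=float32), 23) -4.1146894 x 0.5937976467991952 0.6306970336244181
 side (array([594.6997  ,  24.478172], dtype=float32), array([-0.00211914,  0.99999774], dtype=float32), 20)
 side (array([629.25305 ,  22.658096], dtype=float32), array([0.0676484, 0.9977092], dtype=float32), 20)
face (array([609.71014 , -35.642185], dtype=float32), array([0.9915687 , 0.12958236], dtype=float32), 23) 7.4454584 x 0.5911936774283756 0.6289339867055214
 side (array([592.1664  , -47.481174], dtype=float32), array([-0.12478764,  0.99218345], dtype=float32), 20)
 side (array([627.44763 , -47.951458], dtype=float32), array([-0.12126279,  0.99262047], dtype=float32), 19)
[[310.1000061035156, -215.60000610351562], [314.0, -245.6999969482422], [462.3999938964844, -226.8000030517578], [458.6000061035156, -196.6999969482422]]
straight (array([ 386.65988, -235.95107], dtype=float32), array([0.9921675 , 0.12491472], dtype=float32), 123) 7.1758313
tail end x 0.4616052116910206 tip [ 0.31351953 -0.23780756]
```

```bash
cat >> h.py <<'E'
PHI=np.radians(-3.66);EX=np.array([np.cos(PHI),np.sin(PHI)]);EY=np.array([-EX[1],EX[0]]);O=np.array([.6121,.0181])
def F(x,y,z): return np.r_[O+x*EX+y*EY,z]
def toF(p): d=np.asarray(p)[:2]-O;return np.array([d@EX,d@EY])
def force(n=4):
    from plant import state,pause
    f=[]
    for _ in range(n): f.append(state()["ft_force"]);pause(.01)
    f=np.mean(f,0);return np.r_[f[:2]@EX,f[:2]@EY,f[2]]
E
python3 - <<'E'
from h import *
from m import fit
for tol in(.002,.003):
  for c,zm in tops("wp",.0303,tol,(.33,.47,.1,.42)):
    (cx,cy),(w,h),a=cv2.minAreaRect((c*1000).astype(np.float32))
    m=c.mean(0); L=np.array([np.cos(np.radians(a)),np.sin(np.radians(a))]); 
    if h>w:L=np.array([-L[1],L[0]])
    N=np.array([-L[1],L[0]]);d=c-m;out=[]
    for s in(-1,1):
        e=fit(c,(d@N*s>.002)&(abs(d@L)<.02));out.append((e[0].round(1),np.degrees(np.arctan2(e[1][1],e[1][0])).round(1)))
    print(tol,(cx,cy),(round(w,1),round(h,1)),a,out)
E
```

```text
0.002 (411.6631774902344, 367.1234436035156) (54.1, 18.6) 11.461655616760254 [(array([412.6, 358.7], dtype=float32), np.float32(11.4)), (array([411.4, 376.1], dtype=float32), np.float32(11.2))]
0.002 (413.3656311035156, 137.19837951660156) (24.2, 54.1) 64.9246826171875 [(array([417.4, 148.1], dtype=float32), np.float32(-25.0)), (array([402.4, 129.4], dtype=float32), np.float32(-25.2))]
0.002 (396.7033386230469, 243.5816650390625) (53.8, 11.9) 25.732986450195312 [(array([397.5, 237.7], dtype=float32), np.float32(25.9)), (array([396.6, 249.7], dtype=float32), np.float32(25.9))]
0.003 (411.5019226074219, 366.9846496582031) (54.4, 18.9) 11.591721534729004 [(array([412.6, 358.4], dtype=float32), np.float32(11.6)), (array([409.1, 375.7], dtype=float32), np.float32(11.6))]
0.003 (413.176513671875, 137.4007568359375) (24.4, 54.6) 64.93476867675781 [(array([421.3, 146.4], dtype=float32), np.float32(-25.3)), (array([406.9, 127.3], dtype=float32), np.float32(-25.1))]
0.003 (396.6838073730469, 243.62197875976562) (53.8, 12.0) 25.733003616333008 [(array([399.1, 238.4], dtype=float32), np.float32(25.4)), (array([392.7, 247.9], dtype=float32), np.float32(25.7))]
```

Fits match the given sizes (54.1x18.6, 53.8x11.9 mm). G ≈ 54 mm, so P = 12 + 18 = 30 leaves about 24 mm for the wedge. Placing the 12 first.

```bash
cat > pack.py <<'E'
from h import *
from plant import *
def pick(c,ang,w,z=.003,g=25):
    R=down(ang);gripper_to(w);move_ptp((*c,.07),R);line_to((*c,z),speed=.12);gripper_to(0,g)
    s=state();print("grip",s["gripper_width"],s["grip_force"],s["t"]);return s
def place(y0,lim=.006):
    R=down(PHI);p=state()["tcp_pos"]
    line_to((p[0],p[1],.085),speed=.2);move_ptp(F(0,y0,.085),R);line_to(F(0,y0,.05),speed=.15);line_to(F(0,y0,.0158),speed=.08)
    pause(.15);f0=force();y=y0;print("at",toF(state()["tcp_pos"])*1e3,"f0",f0)
    while y<y0+lim:
        y+=.0004;line_to(F(0,y,.0158),speed=.02);f=force(2)-f0
        if f[1]<-1.2:break
    s=state();print("contact",toF(s["tcp_pos"])*1e3,"cmd",y*1e3,f,s["gripper_width"],s["t"])
    gripper_to(.066);pause(.1)
    p=state()["tcp_pos"];line_to((p[0],p[1],.085),speed=.15)
E
python3 - <<'E'
from pack import *
pick((.3967,.2436),np.radians(25.7),.075)
place(-.0150)
im,*_=wrist("a1");cv2.imwrite("pics/a1.png",cv2.resize(im,(800,600))[:,:,::-1]);print(state()["t"])
E
```

```text
grip 0.0539630084598364 25.0008487701416 8.15
at [ -0.26198413 -15.05203718] f0 [-0.1005737  -0.38672732 -1.35800956]
contact [-2.65206682e-03 -1.27748040e+01] cmd -12.600000000000003 [ 0.31962247 -1.48548241 -0.57451193] 0.053759114276675776 12.675
13.9
```

View pics/a1.png

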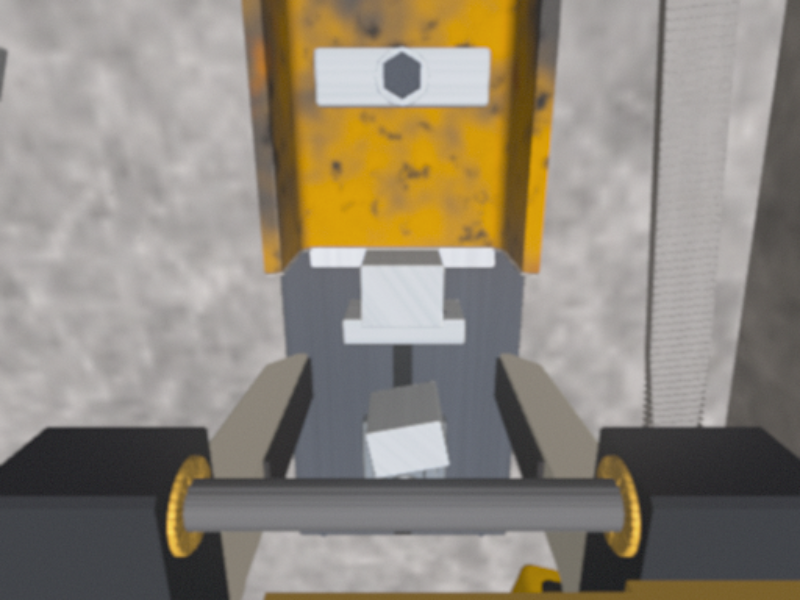

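The picture shows the 12 mm packer upright and flush against the pusher at (404,330), with the backstop at (405,435). Contact came where expected. Next the 18.

Run:
```python
from pack import *
pick((.4117,.3671),np.radians(11.5),.075)
place(-.0310)
im,*_=wrist("a2");cv2.imwrite("pics/a2.png",cv2.resize(im,(800,600))[:,:,::-1]);print(state()["t"])
```

```text
grip 0.05347653613238308 25.00035434961319 17.025
at [ -0.23800848 -31.01668749] f0 [ 0.35390345 -0.31749083 -2.21946962]
contact [ 5.41590093e-03 -2.80926164e+01] cmd -27.79999999999999 [-0.18522815 -2.42603162  0.05471432] 0.05399236476041404 22.4333
23.6583
```

View pics/a2.png

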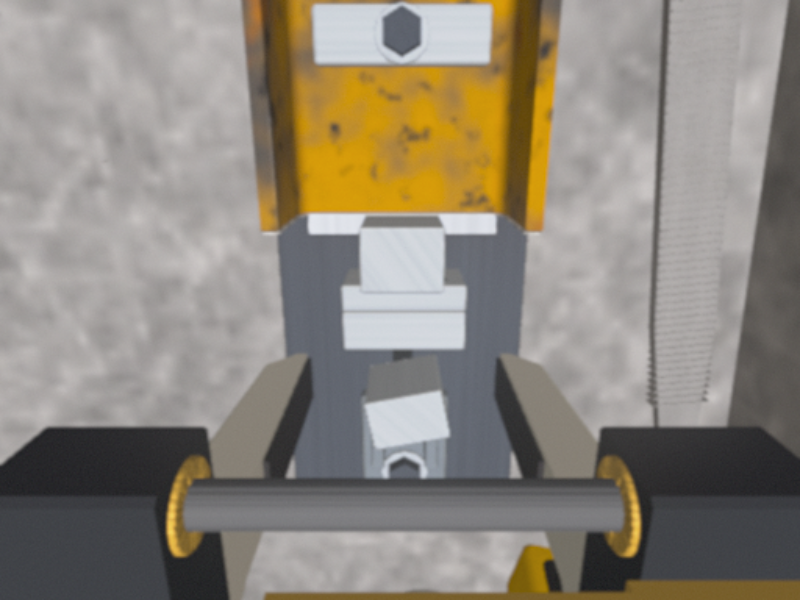

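The picture shows both packers upright, stacked flush against the pusher at (404,315), with the backstop at (407,420). Next I'll pick the wedge, turn it, and lower it with its tip in the gap.

Run:
```python
from pack import *
R=down(PHI+np.pi/2)
pick((.4481,-.2133),np.radians(-82.82),.06,g=58)
p=state()["tcp_pos"];line_to((p[0],p[1],.1),speed=.2)
x0,y0=-.113,-.0541
move_ptp(F(x0,y0,.1),R);line_to(F(x0,y0,.05),speed=.15)
pause(.1);im,*_=wrist("a3");cv2.imwrite("pics/a3.png",cv2.resize(im,(800,600))[:,:,::-1])
s=state();print(s["t"],toF(s["tcp_pos"]),s["gripper_width"],s["ft_force"],s["ft_torque"],s["q"].round(2))
```

```text
grip 0.02952171933467305 57.996851205825806 26.35
29.8083 [-0.11181519 -0.05424463] 0.02971322769376908 [ 0.12169902 -0.41651472 -1.61300249] [-0.02371682  0.07790267  0.00972167] [-0.16  0.    1.94 -0.    1.2  -1.67]
```

View pics/a3.png

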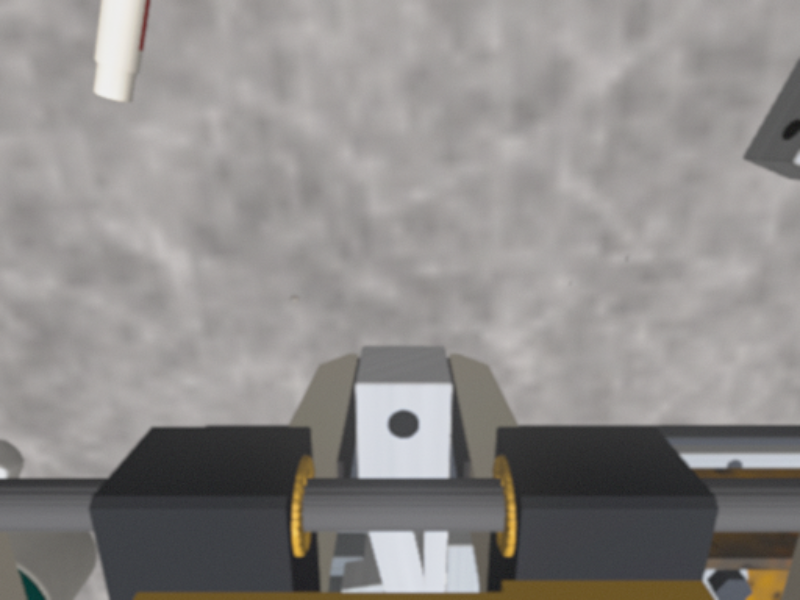

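The wedge is gripped squarely: tail centred at (404,430), side edges vertical in the view. I'll lower it to the bed, touch the packers and push with lateral compliance.

Run:
```python
from pack import *
x,y=-.113,-.0541
f0=force(6)
line_to(F(x,y,.022),speed=.08);z=.022
while z>.0142:
    z-=.0008 if z>.0168 else .0003
    line_to(F(x,y,z),speed=.03);f=force(2)-f0
    if f[2]>1.5 or np.hypot(f[0],f[1])>4: break
print("down z",z,state()["tcp_pos"][2],f.round(2))
ys=y
while y<ys+.005:
    y+=.0004;line_to(F(x,y,z),speed=.02);f=force(2)-f0
    if f[1]<-1.2:break
s=state();print("side contact y",toF(s["tcp_pos"])*1e3,f.round(2),s["ft_torque"].round(2),s["t"])
im=snapshot("top")["img"];cv2.imwrite("pics/t1.png",cv2.resize(im[120:220,190:330],(784,560),interpolation=cv2.INTER_CUBIC)[:,:,::-1])
np.savez("push.npz",x=x,y=y,z=z,f0=f0)
```

```text
down z 0.014900000000000005 0.015142689835866589 [-1.18  0.24  2.93]
side contact y [-112.75667355  -52.91916507] [-0.32 -1.53  4.74] [-0.25 -0.21 -0.12] 34.3583
```

View pics/t1.png

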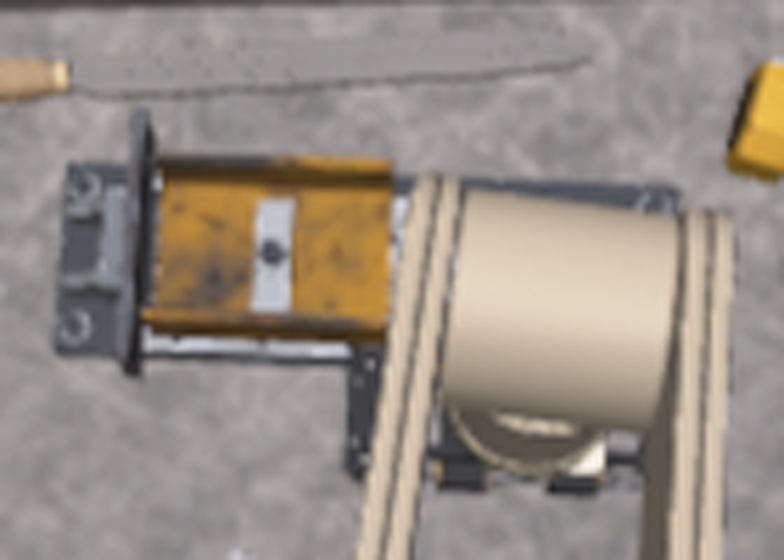

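The arm hides the gap here, and a sliver of light still separates the channel from the end plate at (150,250). Contact forces fit the expected geometry, so I'll push.

Run:
```python
from pack import *
d=np.load("push.npz");x,y,z,f0=float(d["x"]),float(d["y"]),float(d["z"])+.0003,d["f0"]
R=down(PHI+np.pi/2);t0=state()["t"];n=0;wedged=False
while state()["t"]<t0+17 and x<-.045:
    dx=.0012 if x<-.095 else .0007
    x+=dx
    line_to(F(x,y,z),speed=.03);f=force(2)-f0
    wedged|=f[0]<-2.5
    e=f[1]-(0 if wedged else -1.)
    y+=np.clip(7e-5*e,-.0004,.0004)+(.2*dx if wedged and f[0]>-7 else 0)
    n+=1
    if n%5==0 or f[0]<-6: s=state();print((np.array([x,y])*1e3).round(2),(toF(s["tcp_pos"])*1e3).round(2),f.round(1),s["ft_torque"].round(2),round(s["t"],1))
    if f[0]<-10:break
np.savez("push.npz",x=x,y=y,z=z,f0=f0);s=state();print(s["t"],s["gripper_width"],s["grip_force"])
```

```text
[-107.    -52.54] [-106.9  -52.6] [-0.7 -0.2  2.9] [-0.    0.    0.01] 35.7
[-101.    -52.14] [-100.9   -52.24] [-0.1  0.5  2.7] [-0.   -0.02  0.02] 37.1
[-95.   -51.79] [-94.86 -51.86] [-0.1 -0.1  3.6] [ 0.03 -0.02 -0.01] 38.4
[-91.5  -51.29] [-91.43 -51.32] [-1.7  0.1  4.5] [0.12 0.25 0.12] 39.7
[-88.   -50.51] [-88.37 -50.8 ] [-5.   0.3  7.6] [0.24 0.67 0.1 ] 41.1
[-87.3  -50.36] [-87.87 -50.72] [-7.   0.2  9. ] [0.14 1.01 0.1 ] 41.3
[-86.6  -50.34] [-87.26 -50.59] [-7.1  0.3  9.7] [0.12 1.02 0.17] 41.6
[-85.9  -50.28] [-86.63 -50.5 ] [-8.1  0.9 10.1] [0.2  1.11 0.17] 41.9
[-85.2  -50.23] [-86.03 -50.38] [-7.9  0.7 10.7] [0.19 1.16 0.12] 42.1
[-84.5  -50.17] [-85.41 -50.27] [-8.5  0.9 11.7] [0.31 1.22 0.14] 42.4
[-83.8  -50.08] [-84.81 -50.16] [-9.   1.2 11.8] [0.33 1.29 0.15] 42.7
[-83.1  -49.95] [-84.13 -50.  ] [-9.1  1.8 12. ] [0.32 1.34 0.14] 42.9
[-82.4  -49.85] [-83.46 -49.88] [-9.5  1.5 12.5] [0.38 1.35 0.18] 43.2
[-81.7  -49.71] [-82.84 -49.74] [-8.9  1.9 12.1] [0.36 1.34 0.19] 43.5
[-81.   -49.59] [-82.12 -49.6 ] [-9.7  1.8 12.8] [0.38 1.38 0.17] 43.7
[-80.3  -49.45] [-81.43 -49.47] [-9.5  2.  12.7] [0.35 1.43 0.14] 44.0
[-79.6  -49.33] [-80.75 -49.37] [-10.2   1.7  12.9] [0.3  1.44 0.12] 44.3
44.275 0.02948163419185559 58.00565958023071
```

Carriage is moving, but the upward force of 13 N shows the wedge nose bearing on the bed and adding friction. I'll add vertical compliance and continue.

Run:
```python
from pack import *
d=np.load("push.npz");x,y,z,f0=float(d["x"]),float(d["y"]),float(d["z"]),d["f0"]
t0=state()["t"];n=0;f=force(2)-f0;zs=z
while state()["t"]<t0+12 and x<-.042:
    dx=.001 if f[0]>-9.5 else .0006
    x+=dx;y+=np.clip(1e-4*f[1],-.0004,.0004)+(.2*dx if f[0]>-11 else 0)
    z=min(z+np.clip(4e-5*(f[2]-3),-.0002,.0002),zs+.0015)
    line_to(F(x,y,z),speed=.03);f=force(2)-f0
    n+=1
    if n%4==0 or f[0]<-11: s=state();print((np.array([x,y,z])*1e3).round(2),(toF(s["tcp_pos"])*1e3).round(2),f.round(1),s["ft_torque"].round(2),round(s["t"],1))
    if f[0]<-13:break
np.savez("push.npz",x=x,y=y,z=z,f0=f0);s=state();print(s["t"],s["gripper_width"],s["tcp_pos"][2])
```

```text
[-76.   -48.25  15.81] [-76.8  -48.46] [-5.1 -0.9  3.7] [0.06 0.73 0.1 ] 45.4
[-72.   -47.58  15.54] [-71.93 -47.52] [-2.9  0.5 -1.1] [0.06 0.53 0.15] 46.4
[-68.   -46.67  15.04] [-67.86 -46.67] [-4.2  0.1  2.7] [0.1  0.73 0.08] 47.5
[-64.   -45.83  15.16] [-63.99 -45.88] [-5.6 -0.1  4.4] [0.02 0.88 0.12] 48.6
[-62.4  -45.64  15.42] [-63.9 -45.9] [-13.3  -1.7  10.2] [-0.06  1.92  0.09] 49.1
49.0917 0.029610925928179967 0.01524232072131404
```

The push rose steeply at x_w ≈ -56 mm after about 6 mm of carriage travel. I'll relieve side and vertical force, re-seat the push and check the channel against the plate.

Run:
```python
from pack import *
d=np.load("push.npz");x,y,z,f0=float(d["x"]),float(d["y"]),float(d["z"]),d["f0"]
for i in range(9):
    f=force(3)-f0
    y+=np.clip(1e-4*f[1],-.0003,.0003);z+=np.clip(4e-5*(f[2]-3),-.0002,.0002);x+=np.clip(8e-5*(f[0]+13.5),-.0004,.0005)
    line_to(F(x,y,z),speed=.02)
    s=state();print((np.array([x,y,z])*1e3).round(2),(toF(s["tcp_pos"])*1e3).round(2),f.round(1),s["ft_torque"].round(2),round(s["t"],1))
pause(.3);print(force(4)-f0,state()["gripper_width"])
np.savez("push.npz",x=x,y=y,z=z,f0=f0)
im=snapshot("top")["img"];a=cv2.resize(im[120:220,190:330],(560,400),interpolation=cv2.INTER_CUBIC)
b=snapshot("scene")["img"];np.savez("fin.npz",a=im,b=b)
b=cv2.resize(b[150:230,225:345],(600,400),interpolation=cv2.INTER_CUBIC)[:,:]
cv2.imwrite("pics/f1.png",cv2.resize(np.hstack([a,b]),(800,276))[:,:,::-1])
```

```text
[-62.34 -45.77  15.62] [-63.91 -45.9 ] [-12.8  -1.3   9.6] [0.04 1.76 0.13] 49.4
[-62.27 -45.85  15.82] [-63.95 -45.9 ] [-12.6  -0.8   8.1] [-0.05  1.6   0.17] 49.6
[-62.11 -45.95  15.97] [-63.9  -45.93] [-11.6  -1.    6.9] [0.04 1.65 0.17] 49.9
[-61.92 -45.94  16.09] [-63.92 -45.92] [-11.1   0.2   5.9] [0.01 1.74 0.15] 50.2
[-61.8  -45.94  16.21] [-63.95 -45.9 ] [-12.   -0.1   5.9] [0.01 1.67 0.12] 50.5
[-61.72 -45.94  16.28] [-63.93 -45.89] [-12.6  -0.    5. ] [-0.01  1.7   0.12] 50.7
[-61.6  -45.96  16.35] [-63.94 -45.92] [-12.   -0.2   4.7] [0.04 1.71 0.13] 51.0
[-61.51 -46.01  16.43] [-63.93 -45.92] [-12.3  -0.4   4.9] [0.01 1.73 0.09] 51.3
[-61.45 -46.03  16.51] [-63.93 -45.91] [-12.8  -0.2   5. ] [0.08 1.7  0.17] 51.6
[-12.05529231  -0.02722447   4.27854028] 0.029768815467121505
```

View pics/f1.png

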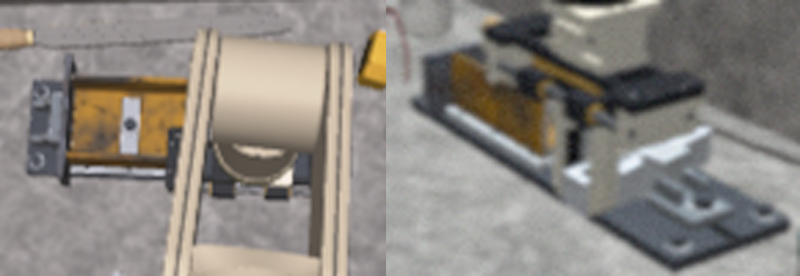

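The left crop shows the channel's yellow end meeting the end plate at (72,120) with no sliver. The right crop shows the wedge, packers and backstop in line at (640,165). Side force is about 0 N, and x stays put under the load. I'll add a last small push as a solidity check, then hand in.

Run:
```python
from pack import *
d=np.load("push.npz");x,y,z,f0=float(d["x"]),float(d["y"]),float(d["z"]),d["f0"]
a=toF(state()["tcp_pos"])
line_to(F(x+.0004,y,z),speed=.02);pause(.4)
f=force(5)-f0;b=toF(state()["tcp_pos"]);print(f.round(1),((b-a)*1e3).round(2),state()["t"])
if f[0]<-11 and abs(f[1])<1.5 and abs(b-a)[0]<.0004: print("closing",close_job())
```

```text
[-15.   -0.1   6.2] [ 0.03 -0.02] 52.6917
the job is handed in; nothing more can be done
closing None
```

The job is handed in at 52.7 s: the 12 + 18 mm packers stand against the pusher and the wedge is pushed solid at about 15 N with almost no side force; the channel looks home in the pictures, and the gripper still holds the wedge by its tail.

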